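Sort the stripped front-wheel parts to the hub and the parts bins

TASK

Sort the front-wheel parts that lie mixed on the table. Turn the brake disc so that its three bolt holes line up with the studs of the hub and lower it until it sits fully home on the hub's flange, boss up, then slip the plain axle collar over the stub axle so that it rests flat on the disc. Lay the loose wheel bearing in the bin that already holds a bearing, and both loose brake pads in the bin that already holds a pad; let go of everything.

Things in the scene. Friction and masses are not known exactly. Their poses are not given: they have to be found in the camera images.
- disc: Brake disc, boss up, about 250 g: drilled steel rotor 114 mm across, 4 thick; alloy carrier 6 thick to radius 39, its round boss 60 across and 24 high over the underside (grasp it, tips 8+ mm above the underside). Bore 26 mm; three 12 mm bolt holes on a 21 mm radius at 0, 120, 240 deg counter-clockwise from its x axis. Origin: centre of underside; z up.
- hub: Hub on a square 86 x 86 x 9 mm foot, fixed. Flange (66 across) top face 36 mm above the origin; on it three round-nosed studs, 8 thick, 22 long, on a 21 mm radius at 0, 120, 240 deg counter-clockwise from x, and the stub axle, 18 thick, to 90 mm, tapered end. With the disc home its origin is 36 mm, the boss top 60 mm above the origin: centre of the foot's underside; z up.
- collar: Plain alloy axle collar, a thick ring lying flat: 40 mm outside, 24 mm bore, 16 mm high, 60 g (bore wider and ring taller than the bearing's). It goes over the stub axle on top of the disc's boss. Origin: centre of the underside; z up along its axis.
- bearing: Loose ball bearing lying flat: 42 mm outside, 15 mm bore, 12 mm high, 70 g; two bright steel rings with a black seal between. Its bore is too small for the stub axle. Origin: centre of the underside; z up along its axis.
- pad_a: Brake pad, lining up: steel plate 44 x 28 x 4 mm with a slotted dark lining 37 x 24 mm on top, 10 mm high in all, 50 g; both loose pads are alike. Grasp over length or width. Origin: centre of the underside; x along the 44 mm length, z up.
- pad_b: The second loose pad. Brake pad, lining up: steel plate 44 x 28 x 4 mm with a slotted dark lining 37 x 24 mm on top, 10 mm high in all, 50 g; both loose pads are alike. Grasp over length or width. Origin: centre of the underside; x along the 44 mm length, z up.
- bearing_bin: Bin for bearings, known by the bearing (42 mm) fixed on its floor toward its +y end, at x = 12, y = 34 mm; the rest is free. Open grey bin, fixed, 106 (x) x 124 (y) x 34 mm high, rim 4 mm wider all round; walls 3 mm, floor top 7 mm above the origin. Both bins are alike but for the contents. Origin: centre of underside.
- pad_bin: Bin for brake pads, known by the pad fixed across its +y end (y = 28 to 58 mm); the rest has room for two pads side by side, their length along x, at y = -8 and -42 mm; stacked is fine too. Open grey bin, fixed, 106 (x) x 124 (y) x 34 mm high, rim 4 mm wider all round; walls 3 mm, floor top 7 mm above the origin. Both bins are alike but for the contents. Origin: centre of underside.

How it is judged:
By the outcome, as a careful person would: the job done as asked, in the order asked, and still so for the second after the job is handed in, with the robot touching nothing.
It also fails if it takes over 125 s, if anything falls off the work surface, if the arm or the gripper's body presses on something with over 40 N, if the wrist force passes 120 N, or if a joint passes its speed limit or range.

ROBOT

A 6-joint arm with a two-finger parallel gripper is mounted at the origin on the work surface; the furniture and walls round the work are solid. World frame = base frame: x ahead of the robot, y to its left, z up, the work surface at z = 0. Lengths are in m, angles in rad, forces in N, time in s.
With the tool pointing down it reaches from about 0.35 to 0.8 m from the base axis. Payload 7.3 kg.
Tool frame: the origin (TCP) lies between the finger pads; the fingertips stand 25 mm ahead of it and the grasp point (between the pads) lies 6 mm ahead of it (r.tip_extent is the distance from the TCP to the fingertips, in m); z points along the fingers, y is the direction in which the jaws open and shut (so a half turn about z gives the same grasp; the last joint's range is limited). The gripper opens to 85 mm and grips with 20 to 120 N. Pads are 22 mm wide; open, the fingers measure 114 mm over their backs; the gripper's body (76 mm by 85 mm) begins 54 mm behind the grasp point. The pads swing forward as they close: fully open they stand 13 mm farther back than shut.
Start: joints at [0.958, 0.342, 1.524, -0, 1.275, -0.146], TCP at [0.236, 0.469, 0.256] pointing down, gripper open.
Joint ranges: [-2.53, 2.53], [-0.77, 2.02], [0.04, 2.7], [-1, 4.14], [0.28, 2.66], [-3.11, 3.11]. Speed limits (rad/s): [2.57, 2.57, 3.14, 3.14, 3.14, 3.14].

INTERFACE

Orientations are given as a unit quaternion [x, y, z, w].
In Python, from workcell import r, command_gripper, optics gives the robot as it stands. The module is installed in compiled form; this text tells all that it offers. Calls block until the motion is done:
- r.reach(position, orientation): joint-space move of the TCP to a pose.
- r.move_straight(position, orientation=None, speed=0.15, max_force=None): straight line of the TCP; orientation=None keeps the orientation; speed is the mean speed in m/s. With max_force (N) it stops when the force on the tool has changed by that much, and returns True; else False.
- r.movej(angles): joint-space move.
- command_gripper(opening, force=None): finger opening in m; force is the grip in N (None keeps the last); returns when the fingers have stopped.
- r.hold(seconds).
- r.solve_ik(position, orientation): joint angles nearest the present ones, or None.
- r.read_state(): the state.
- optics.get_image(name): name is "side" or "top" or "wrist"; returns (picture, depth): 400x640x3 uint8, red, green, blue; 400x640 float32, m along the optical axis (not along the pixel's ray), 0 where there is no reading.
- optics.camera_model(name): a dict with "K" (3x3 intrinsics, pixels), "R" (3x3) and "t" (3): a world point X has camera coordinates R X + t; the wrist camera has in their place "tool_from_camera" (4x4, takes a point from camera to tool coordinates, whose origin is the TCP and whose axes are the flange's). Camera axes: x right, y down, z forward; pixel columns grow to the right and rows downward; lengths in m; the calibration is good to about 2 mm. A picture is of the moment at which its call begins: read the wrist's pose just before it. camera_model takes no time and is no camera call.
A pose or a line that the arm cannot do raises r.PlanningError and nothing moves.
- r.finish_job(): hands the job in, once; it reports no verdict.
The state is a dict: "time_s": time; "joint_positions": joint angles; "dq": joint speeds; "tau": joint torques, N m; "eef_pos": TCP position; "eef_rot": TCP orientation; "contact_force": force on the tool from outside, world axes, zero at the start; "torque": the same for the moment, N m; "grip_width": finger opening in m.
Only numpy, scipy, OpenCV 4.12 (cv2) and the standard library are available. Lean on these libraries where they do the work, as an engineer would, in place of code of your own. Each camera call takes 0.05 s, during which the arm holds its last target.

## Working session

There is one attempt and no reset: what is moved stays moved. The work goes in short steps, each a Python script; the robot and the scene stay as the last script left them, time stands still between calls to the robot, and variables do not carry over. Pictures are saved under pics/ and viewed, and the job is handed in when it is done.

```bash
mkdir -p pics; python3 - <<'E'
from workcell import r, command_gripper, optics
import cv2,numpy as np
for n in ["top","side","wrist"]:
    im,d=optics.get_image(n); cv2.imwrite(f"pics/{n}0.png",im[:,:,::-1]); np.savez(f"{n}0.npz",im=im,d=d)
    m=optics.camera_model(n); print(n,{k:np.round(v,4).tolist() for k,v in m.items()}, (d>0).mean(), d.min(), d.max())
print(r.read_state())
E
```

```text
top {'K': [[401.0799, 0.0, 314.5246], [0.0, 401.0799, 197.8663], [0.0, 0.0, 1.0]], 'R': [[-0.0106, -0.9995, 0.0304], [-0.9981, 0.0087, -0.0615], [0.0612, -0.031, -0.9976]], 't': [0.0303, 0.4987, 1.195]} 0.99576953125 0.0 2.088678
side {'K': [[390.4339, 0.0, 315.0335], [0.0, 390.4339, 200.2114], [0.0, 0.0, 1.0]], 'R': [[0.9732, -0.2298, 0.0007], [-0.146, -0.6206, -0.7704], [0.1775, 0.7497, -0.6375]], 't': [-0.493, 0.1281, 0.8515]} 0.99590625 0.0 3.9955378
wrist {'K': [[296.1081, 0.0, 321.6741], [0.0, 296.1081, 204.395], [0.0, 0.0, 1.0]], 'tool_from_camera': [[-0.0007, -0.9606, -0.278, 0.0709], [1.0, -0.0009, 0.0004, 0.0005], [-0.0006, -0.278, 0.9606, -0.1178], [0.0, 0.0, 0.0, 1.0]]} 0.99596875 0.0 0.4776999
{'time_s': 0.15, 'joint_positions': array([ 9.57995478e-01,  3.42557963e-01,  1.52479208e+00, -1.52912193e-05,
        1.27541691e+00, -1.45968468e-01]), 'dq': array([-0.00048767, -0.00162965, -0.00422311, -0.00052533,  0.00043077,
       -0.00066738]), 'tau': array([ 1.92464584e-03, -4.33904707e+01, -2.46147841e+01, -2.28475906e-04,
        5.67539275e-03,  4.21032928e-05]), 'eef_pos': array([0.23609088, 0.46861257, 0.25578997]), 'eef_rot': array([ 2.31300208e-01,  9.72882248e-01, -5.48108488e-04, -2.10657507e-04]), 'contact_force': array([ 0.10638445,  0.05595589, -0.31484068]), 'torque': array([-0.02371161,  0.02961211, -0.0374803 ]), 'grip_width': 0.08524153230885054}
```

View pics/top0.png

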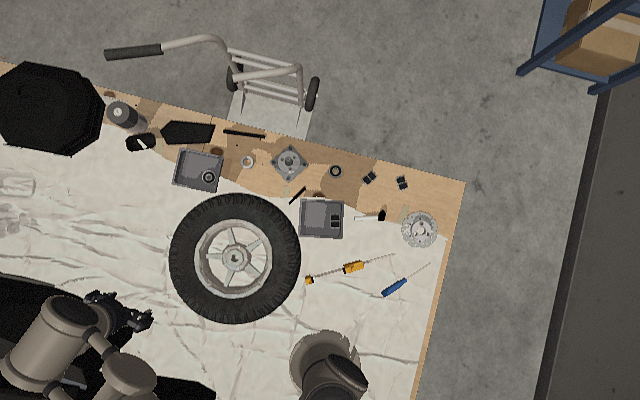

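View pics/side0.png

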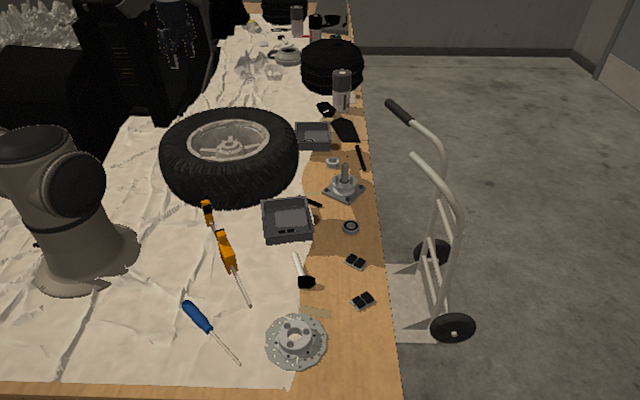

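View pics/wrist0.png

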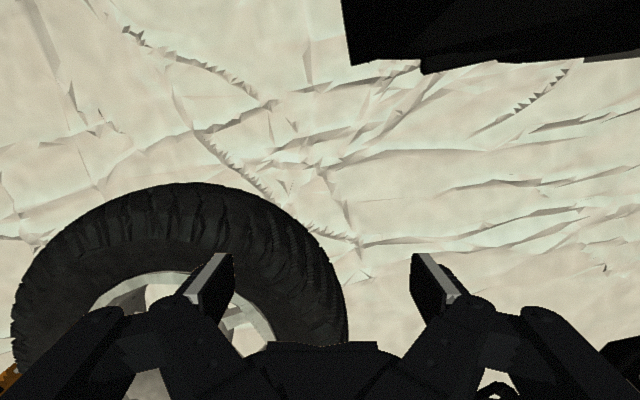

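Top view: hub at (289,161), collar (248,162), bearing (336,171), pads (369,177) and (402,183), disc (419,229), bearing bin (198,171), pad bin (322,218), with a big tyre between. I'll enlarge it and get rough positions.

```bash
cat > h.py <<'E'
import numpy as np, cv2
from workcell import r, command_gripper, optics
def cast(cam,uv,z,Tw=None):
    """pixel -> world on plane z"""
    m=optics.camera_model(cam); K=m["K"]
    d=np.linalg.inv(K)@np.array([uv[0],uv[1],1.])
    if cam=="wrist":
        T=Tw@m["tool_from_camera"]; o=T[:3,3]; d=T[:3,:3]@d
    else:
        o=-m["R"].T@m["t"]; d=m["R"].T@d
    return o+d*(z-o[2])/d[2]
def toolT(s=None):
    from scipy.spatial.transform import Rotation as Ro
    s=s or r.read_state(); T=np.eye(4); T[:3,:3]=Ro.from_quat(s["eef_rot"]).as_matrix(); T[:3,3]=s["eef_pos"]; return T
def cloud(cam,d,T=None):
    m=optics.camera_model(cam); K=m["K"]
    v,u=np.mgrid[:400,:640]; P=np.stack([(u-K[0,2])/K[0,0]*d,(v-K[1,2])/K[1,1]*d,d],-1)
    if cam=="wrist":
        M=T@m["tool_from_camera"]; return P@M[:3,:3].T+M[:3,3]
    return (P-m["t"])@m["R"]
def quat(yaw):
    """tool down, jaw (y) axis along world direction yaw"""
    from scipy.spatial.transform import Rotation as Ro
    y=np.array([np.cos(yaw),np.sin(yaw),0]); z=np.array([0,0,-1.]); x=np.cross(y,z)
    return Ro.from_matrix(np.stack([x,y,z],1)).as_quat()
E
python3 - <<'E'
from h import *
a=np.load("top0.npz"); 
for n,uv,z in [("disc",(419,229),.024),("hub",(289,161),.036),("collar",(248,162),.016),("bearing",(336,171),.012),("p1",(369,177),.01),("p2",(402,183),.01),("bbin",(198,171),.034),("pbin",(322,218),.034)]:
    C=cloud("top",a["d"]); print(n,cast("top",uv,z).round(3), C[uv[1],uv[0]].round(3))
im=a["im"][:,:,::-1]
cv2.imwrite("pics/topz.png",cv2.resize(im[130:260,160:450],(800,359),interpolation=cv2.INTER_CUBIC))
C=cloud("top",a["d"]); Z=C[...,2]; print(Z[230:290,180:290].max())
cv2.imwrite("pics/topd.png",cv2.resize(np.clip(Z[130:260,160:450]*2000,0,255).astype(np.uint8),(800,359)))
E
```

```text
disc [ 0.402 -0.287  0.024] [ 0.402 -0.293  0.003]
hub [0.608 0.101 0.036] [0.6   0.099 0.09 ]
collar [0.609 0.225 0.016] [ 0.611  0.227 -0.   ]
bearing [ 0.58  -0.041  0.012] [ 0.582 -0.042  0.001]
p1 [ 0.562 -0.142  0.01 ] [ 0.562 -0.142  0.006]
p2 [ 0.542 -0.243  0.01 ] [ 0.542 -0.242  0.012]
bbin [0.58  0.37  0.034] [0.583 0.376 0.01 ]
pbin [0.438 0.005 0.034] [0.438 0.003 0.009]
1.2219390854475665
```

View pics/topz.png

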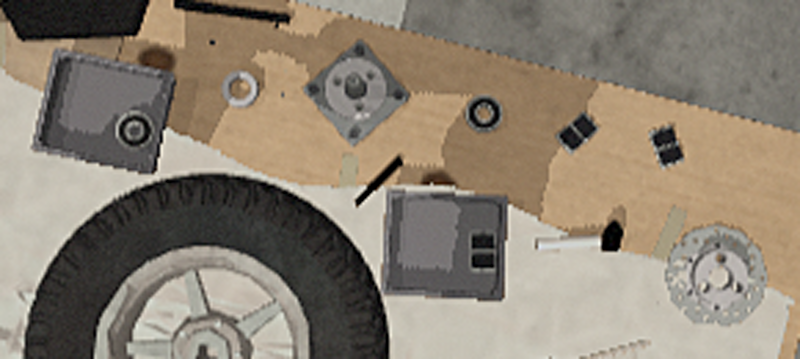

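View pics/topd.png

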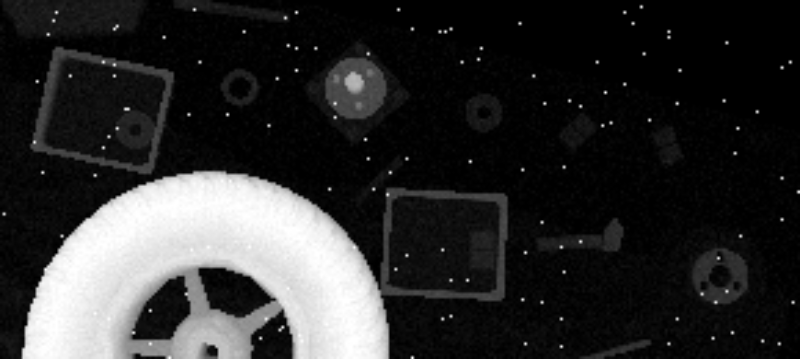

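```bash
cat >> h.py <<'E'
def snap(tag):
    s=r.read_state(); im,d=optics.get_image("wrist"); T=toolT(s)
    np.savez(tag+".npz",im=im,d=d,T=T); cv2.imwrite(f"pics/{tag}.png",im[:,:,::-1]); return im,d,T
D=np.radians
E
python3 - <<'E'
from h import *
a=np.load("top0.npz"); C=cloud("top",a["d"]); Z=C[...,2]; print("tyre z",np.percentile(Z[200:310,180:200],[50,95]))
t0=r.read_state()["time_s"]
r.reach([.5,-.05,.3],quat(D(-20))); 
r.reach([.402,-.287,.164],quat(D(-60)))
print(r.read_state()["time_s"]-t0,r.read_state()["joint_positions"].round(2))
snap("disc1")
r.move_straight([.402,-.287,.3],speed=.3)
r.reach([.606,.101,.176],quat(D(0)))
snap("hub1"); print(r.read_state()["time_s"],r.read_state()["joint_positions"].round(2))
E
```

```text
tyre z [0.11942051 0.12778371]
3.2083 [-0.77  0.38  1.74  0.    1.02  0.27]
5.725 [ 0.04  0.57  1.38 -0.    1.19  0.04]
```

View pics/disc1.png

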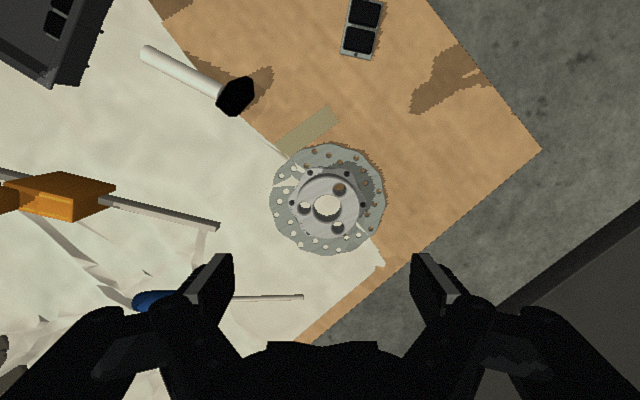

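View pics/hub1.png

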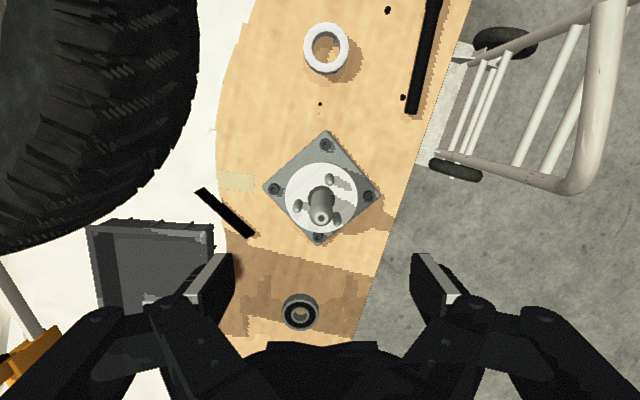

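Disc1: boss near (325,205), bolt holes near (340,188), (305,209), (338,227). Hub1: flange near (321,195), studs (329,179), (297,206), (337,214), axle tip (320,217); collar (326,47), bearing (300,312). Next, enlarge both.

```bash
python3 - <<'E'
import cv2,numpy as np
a=cv2.imread("pics/disc1.png")[140:260,265:395]; b=cv2.imread("pics/hub1.png")[140:250,260:380]
o=np.zeros((520,800,3),np.uint8)
a=cv2.resize(a,None,fx=3,fy=3,interpolation=cv2.INTER_NEAREST);b=cv2.resize(b,None,fx=3,fy=3,interpolation=cv2.INTER_NEAREST)
o[:a.shape[0],:a.shape[1]]=a;o[:b.shape[0],400:400+b.shape[1]]=b
cv2.imwrite("pics/z1.png",o[:360])
E
```

```text
(no output)
```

View pics/z1.png

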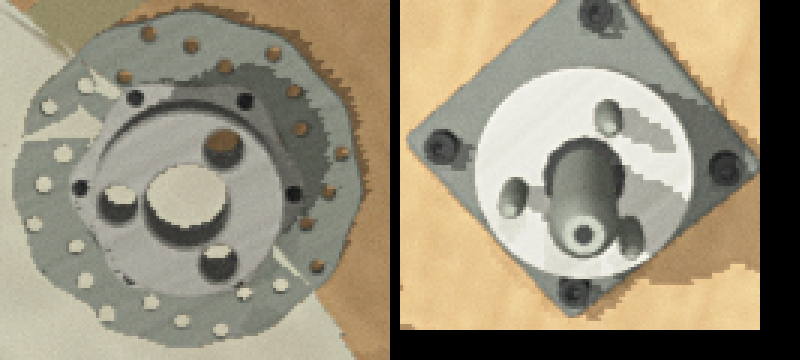

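```bash
cat > m.py <<'E'
from h import *
def fitcirc(P):
    A=np.c_[2*P,np.ones(len(P))]; s=np.linalg.lstsq(A,(P**2).sum(1),rcond=None)[0]
    return s[:2],np.sqrt(s[2]+s[0]**2+s[1]**2), 
def planepts(c,z,T): return np.array([cast("wrist",p,z,T)[:2] for p in c.reshape(-1,2)])
def robust(P,n=6,tol=.0015,r0=None):
    Q=P
    for _ in range(n):
        c,rr=fitcirc(Q); e=np.abs(np.hypot(*(P-c).T)-rr); Q=P[e<max(tol,np.median(e)*1.5)]
    return c,rr,len(Q),len(P)
def load(t):
    a=np.load(t+".npz"); return a["im"],a["d"],a["T"]
E
python3 - <<'E'
from m import *
im,d,T=load("disc1"); C=cloud("wrist",cv2.medianBlur(d,3),T); Z=C[...,2]
near=np.hypot(C[...,0]-.402,C[...,1]+.287)<.06
m=(near&(np.abs(Z-.024)<.005)).astype(np.uint8)
print(np.median(Z[m>0]), np.median(Z[near&(Z<.01)]))
cs,h=cv2.findContours(m,cv2.RETR_CCOMP,cv2.CHAIN_APPROX_NONE)
for c,hh in zip(cs,h[0]):
    if len(c)>12:
        P=planepts(c,.024,T); print("hole" if hh[3]>=0 else "out",len(c),P.mean(0).round(4),[np.round(x,4) for x in robust(P)])
cv2.imwrite("pics/dm.png",m[140:260,260:400]*255)
im,d,T=load("hub1"); C=cloud("wrist",cv2.medianBlur(d,3),T); Z=C[...,2]
near=np.hypot(C[...,0]-.606,C[...,1]-.101)<.05
m=(near&(np.abs(Z-.036)<.004)).astype(np.uint8); print("flange z",np.median(Z[m>0]))
cs,h=cv2.findContours(m,cv2.RETR_CCOMP,cv2.CHAIN_APPROX_NONE)
c=max(cs,key=len); P=planepts(c,.036,T); print([np.round(x,4) for x in robust(P)])
hi=(near&(Z>.044)&(Z<.062)).astype(np.uint8); n,l=cv2.connectedComponents(hi)
for k in range(1,n):
    q=C[l==k]
    if len(q)>10: print(len(q),q.mean(0).round(4),Z[l==k].max().round(4), np.median(q[q[:,2]>q[:,2].max()-.006],0).round(4))
q=C[near&(Z>.08)]; print("axle",len(q),q.mean(0).round(4),q[:,2].max())
# foot corners mask for check
E
```

```text
0.02403932526055752 0.004087247164000579
out 180 [ 0.3999 -0.294 ] [array([ 0.3995, -0.2942]), np.float64(0.0296), np.int64(180), np.int64(180)]
hole 33 [ 0.3891 -0.3118] [array([ 0.389 , -0.3118]), np.float64(0.0058), np.int64(33), np.int64(33)]
hole 35 [ 0.39   -0.2758] [array([ 0.39  , -0.2759]), np.float64(0.0058), np.int64(35), np.int64(35)]
hole 78 [ 0.3999 -0.294 ] [array([ 0.3998, -0.2941]), np.float64(0.0129), np.int64(78), np.int64(78)]
hole 37 [ 0.4205 -0.2946] [array([ 0.4205, -0.2946]), np.float64(0.0061), np.int64(37), np.int64(37)]
flange z 0.036214256772832576
[array([0.6055, 0.1023]), np.float64(0.0326), np.int64(202), np.int64(202)]
81 [0.6124 0.1228 0.0544] 0.0583 [0.6123 0.1224 0.0562]
102 [0.6056 0.1091 0.0536] 0.0619 [0.6057 0.1098 0.0592]
89 [0.5854 0.0997 0.0537] 0.059 [0.5852 0.099  0.0569]
86 [0.6187 0.0876 0.0537] 0.058 [0.6192 0.0873 0.056 ]
axle 26330 [0.606  0.1127 0.2246] 0.2510733477595736
```

```bash
python3 - <<'E'
from h import *
for o in (.085,.066,.060,.045):
    command_gripper(o); s=r.read_state(); im,d,T=snap(f"g{int(o*1000)}"); 
    C=cloud("wrist",d,np.eye(4)); q=C[(np.abs(C[...,0])<.02)&(np.abs(C[...,1])<.075)&(C[...,2]<.05)&(C[...,2]>-.03)]
    print(o,s["grip_width"],r.tip_extent,s["time_s"],np.percentile(q[:,2],[99,99.9]) if len(q) else 0)
E
```

```text
0.085 0.0848854177639106 0.025 5.9417 [0.01065863 0.01178277]
0.066 0.06617664246251317 0.025 6.325 [0.01647288 0.01827243]
0.06 0.06022448314883355 0.025 6.6083 [0.01754362 0.01953372]
0.045 0.04490004817488551 0.025 6.9583 [0.01918845 0.0225444 ]
```

View pics/g60.png

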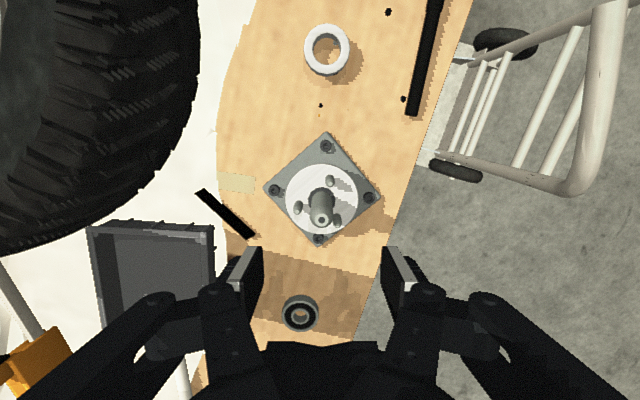

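```bash
python3 - <<'E'
from h import *
c=[.3998,-.2941]; q=quat(D(-66))
command_gripper(.076,60)
r.move_straight([.606,.101,.26],speed=.3)
r.reach([*c,.13],q)
r.move_straight([*c,.030],speed=.1)
w=command_gripper(.050,60); s=r.read_state(); print(s["grip_width"],s["contact_force"],s["time_s"])
r.move_straight([*c,.16],speed=.15); s=r.read_state(); print(s["grip_width"],s["contact_force"],s["time_s"])
snap("hand1")
E
```

```text
0.05767658950509332 [-1.44848986  2.2829229   7.91782755] 11.0167
0.05776392450814588 [ 0.11476562 -0.28756554 -3.13942693] 12.0333
```

View pics/hand1.png

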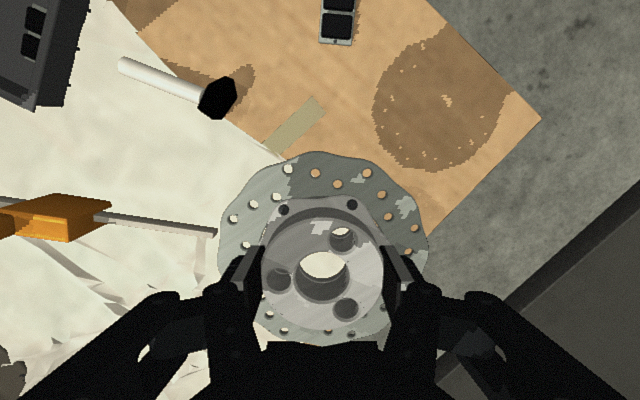

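The disc is held, with its bore at (322,265) and holes at (342,238), (279,279), (346,307). I'll measure where they sit in the tool frame.

```bash
python3 - <<'E'
from m import *
im,d,T=load("hand1"); I=np.eye(4); C=cloud("wrist",cv2.medianBlur(d,3),I); Z=C[...,2]
sel=(np.hypot(C[...,0],C[...,1])<.03)
print(np.median(Z[sel&(abs(Z-.006)<.006)]))
z0=np.median(Z[sel&(abs(Z-.006)<.006)])
m=(sel&(abs(Z-z0)<.004)).astype(np.uint8)
cs,h=cv2.findContours(m,cv2.RETR_CCOMP,cv2.CHAIN_APPROX_NONE); H=[]
for c,hh in zip(cs,h[0]):
    if len(c)>20:
        P=np.array([cast("wrist",p,z0,I)[:2] for p in c.reshape(-1,2)]); f=robust(P); print(hh[3]>=0,[np.round(x,4) for x in f])
# tilt: plane fit of boss top
q=C[m>0]; A=np.c_[q[:,:2],np.ones(len(q))]; print("plane",np.linalg.lstsq(A,q[:,2],rcond=None)[0])
E
```

```text
0.007228864028447857
False [array([-0.0001, -0.0004]), np.float64(0.0296), np.int64(347), np.int64(349)]
True [array([-0.0169,  0.0111]), np.float64(0.0054), np.int64(58), np.int64(58)]
True [array([-0.0016, -0.021 ]), np.float64(0.0055), np.int64(60), np.int64(60)]
True [array([ 0.0001, -0.0005]), np.float64(0.0124), np.int64(142), np.int64(142)]
True [array([0.0186, 0.0083]), np.float64(0.0056), np.int64(67), np.int64(67)]
plane [0.00256765 0.00099869 0.0074384 ]
```

```bash
python3 - <<'E'
from h import *
q=quat(D(5.8)); p=[.6059,.1023]
r.move_straight([.3998,-.2941,.24],speed=.3)
r.reach([*p,.19],q)
print(r.move_straight([*p,.094],speed=.1,max_force=10)); s=r.read_state(); print(s["eef_pos"],s["contact_force"])
print(r.move_straight([*p,.064],speed=.04,max_force=8)); s=r.read_state(); print(s["eef_pos"],s["contact_force"],s["torque"],s["time_s"])
snap("fit1"); im,d=optics.get_image("side"); cv2.imwrite("pics/side1.png",cv2.resize(im[140:240,270:400,::-1],None,fx=5,fy=5))
E
```

```text
False
[0.60642367 0.10231198 0.09476676] [ 0.39480143  0.74664076 -2.42873856]
True
[0.60553234 0.10230563 0.06731276] [-1.90987917  0.58078793  5.89256974] [-0.0275987   0.09004571 -0.00801343] 15.9
```

View pics/fit1.png

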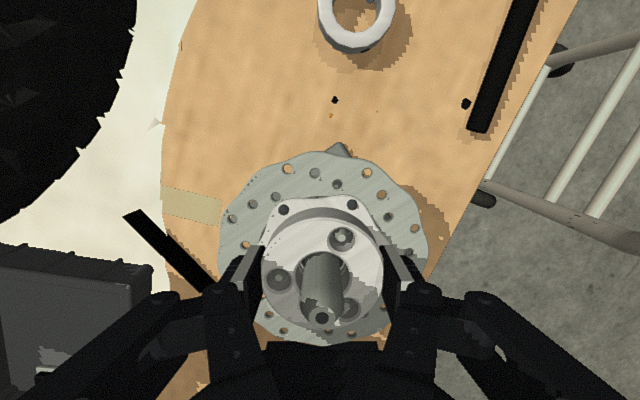

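View pics/side1.png

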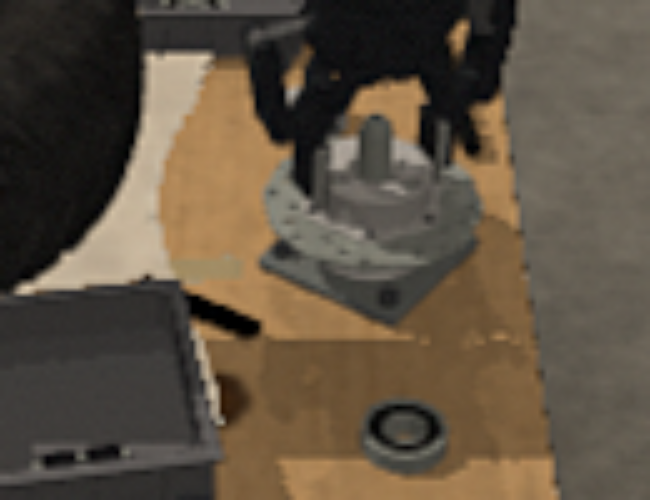

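The studs show inside the holes, and TCP 67.3 mm minus 7.2 puts the boss top at 60.1 mm, which is home. Next I release and check, then look at the collar.

```bash
python3 - <<'E'
from m import *
command_gripper(.078)
r.move_straight([.6059,.1023,.20],speed=.2); 
snap("fit2"); im,d,T=load("fit2"); C=cloud("wrist",cv2.medianBlur(d,3),T); Z=C[...,2]; rr=np.hypot(C[...,0]-.6059,C[...,1]-.1023)
print("rotor z",np.median(Z[(rr>.045)&(rr<.055)]),"boss",np.median(Z[(rr>.0275)&(rr<.029)]))
for k in range(0,360,45):
    a=np.arctan2(C[...,1]-.1023,C[...,0]-.6059); mm=(rr>.042)&(rr<.055)&(abs((a-D(k)+np.pi)%(2*np.pi)-np.pi)<.3)&(abs(Z-.04)<.015); print(k,mm.sum(),np.median(Z[mm]).round(4),end=" | ")
r.reach([.606,.225,.17],quat(D(0))); snap("col1"); print(r.read_state()["time_s"])
E
```

```text
rotor z 0.2129590524433357 boss 0.2605468728210648
0 386 0.0401 | 45 411 0.0402 | 90 427 0.0403 | 135 424 0.0402 | 180 385 0.0402 | 225 354 0.0402 | 270 332 0.0402 | 315 345 0.0402 | 17.8333
```

View pics/fit2.png

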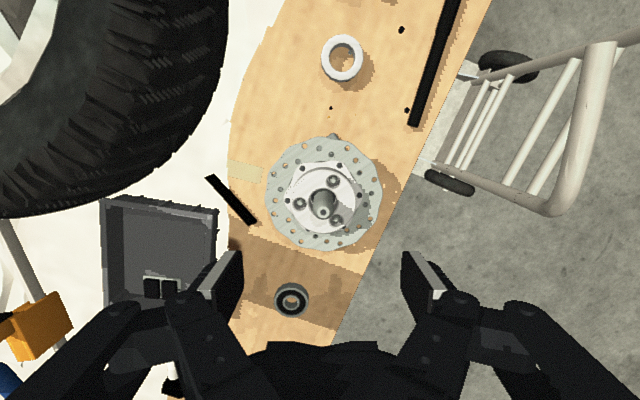

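View pics/col1.png

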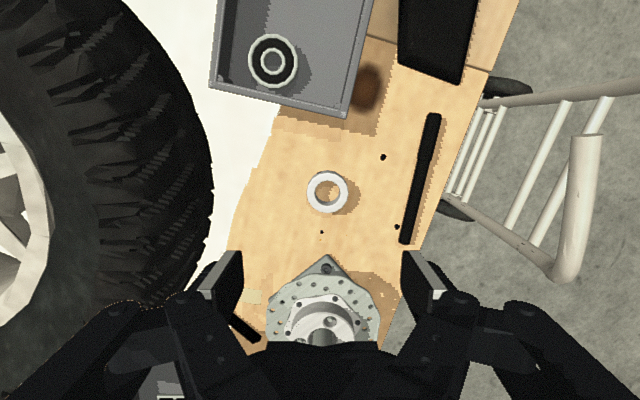

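Disc rotor reads 40.2 mm all round, so it's level and home. Collar is at (327,192) in col1.

```bash
cat >> m.py <<'E'
def ring(tag,c0,z0,R,tol=.004):
    im,d,T=load(tag); C=cloud("wrist",cv2.medianBlur(d,3),T); Z=C[...,2]
    m=((np.hypot(C[...,0]-c0[0],C[...,1]-c0[1])<R)&(abs(Z-z0)<tol)).astype(np.uint8); print("z",np.median(Z[m>0]))
    cs,h=cv2.findContours(m,cv2.RETR_CCOMP,cv2.CHAIN_APPROX_NONE)
    for c,hh in zip(cs,h[0]):
        if len(c)>20: print("in" if hh[3]>=0 else "out",[np.round(x,4) for x in robust(planepts(c,z0,T))])
E
python3 - <<'E'
from m import *
ring("col1",(.606,.225),.016,.04)
print("bearing"); ring("fit2",(.58,-.041),.012,.04)
print("boss"); ring("fit2",(.606,.1023),.060,.035)
E
```

```text
z 0.01596730411167724
out [array([0.6098, 0.2301]), np.float64(0.0193), np.int64(116), np.int64(116)]
in [array([0.6099, 0.2301]), np.float64(0.012), np.int64(70), np.int64(70)]
bearing
z 0.011409953699180131
out [array([ 0.5812, -0.0373]), np.float64(0.0207), np.int64(93), np.int64(93)]
in [array([ 0.5814, -0.0373]), np.float64(0.0071), np.int64(31), np.int64(31)]
boss
z 0.060066326695249805
out [array([0.6054, 0.1027]), np.float64(0.0082), np.int64(40), np.int64(40)]
out [array([0.6054, 0.1017]), np.float64(0.0296), np.int64(183), np.int64(183)]
in [array([0.6189, 0.0859]), np.float64(0.006), np.int64(35), np.int64(35)]
in [array([0.585 , 0.0981]), np.float64(0.0061), np.int64(36), np.int64(36)]
in [array([0.6055, 0.1003]), np.float64(0.014), np.int64(73), np.int64(88)]
in [array([0.6126, 0.1213]), np.float64(0.0061), np.int64(38), np.int64(38)]
```

```bash
python3 - <<'E'
from m import *
q=quat(D(0)); c=[.6100,.2301]; p=[.6058,.1023]
command_gripper(.062,40)
r.reach([*c,.10],q); r.move_straight([*c,.029],speed=.12,max_force=10)
command_gripper(.030,40); s=r.read_state(); print(s["grip_width"],s["eef_pos"])
r.move_straight([*c,.17],speed=.25)
r.reach([*p,.17],q); snap("colh"); s=r.read_state(); print(s["grip_width"])
print(r.move_straight([*p,.118],speed=.15,max_force=8)); 
print(r.move_straight([*p,.084],speed=.05,max_force=6)); s=r.read_state(); print(s["eef_pos"],s["contact_force"],s["time_s"])
snap("colf")
E
```

```text
0.038063151557130456 [0.61074374 0.23027929 0.03069309]
0.03796723434231003
False
True
[0.60562624 0.10227268 0.0899009 ] [-0.21003105 -0.14990392  1.76930635] 22.0167
```

View pics/colf.png

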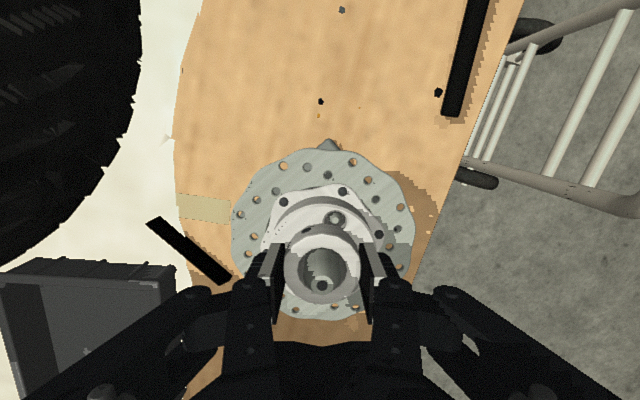

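```bash
python3 - <<'E'
from m import *
command_gripper(.062)
r.move_straight([.6058,.1023,.19],speed=.25); snap("col2")
ring("col2",(.606,.1023),.076,.03)
q=quat(D(0)); c=[.5815,-.0373]
command_gripper(.066,40)
r.reach([.5815,-.0373,.2],q); snap("bea")
ring("bea",c,.012,.04)
r.reach([.555,-.19,.17],quat(D(0))); snap("pads"); print(r.read_state()["time_s"])
E
```

```text
z 0.07595093007158102
out [array([0.6056, 0.1025]), np.float64(0.0085), np.int64(45), np.int64(45)]
out [array([0.6053, 0.102 ]), np.float64(0.0194), np.int64(133), np.int64(133)]
in [array([0.6053, 0.1023]), np.float64(0.0118), np.int64(81), np.int64(81)]
z 0.01148340607338022
out [array([ 0.5813, -0.0384]), np.float64(0.0202), np.int64(107), np.int64(107)]
in [array([ 0.5812, -0.0382]), np.float64(0.0075), np.int64(40), np.int64(40)]
24.6417
```

View pics/col2.png

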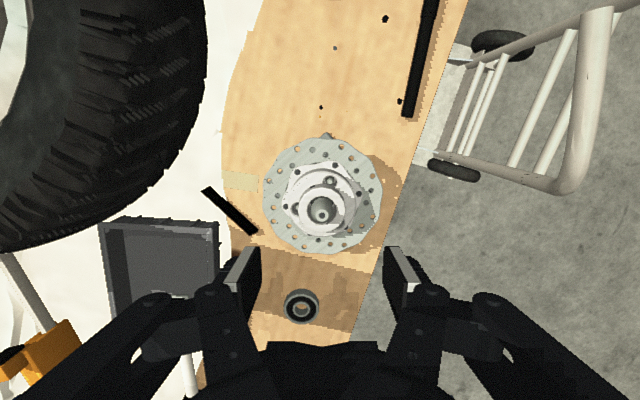

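View pics/pads.png

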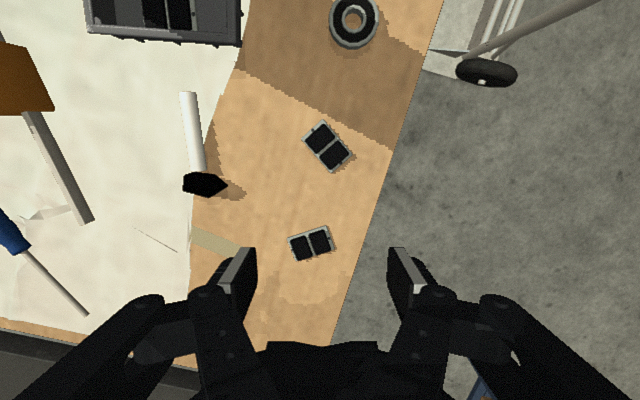

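Collar sits flat: top at 76.0 mm, concentric with the axle. Pads at (327,146) and (312,243). Now bin and pad poses.

```bash
cat > b.py <<'E'
from m import *
def binpose(c0,content):
    a=np.load("top0.npz"); d=cv2.medianBlur(a["d"],3); C=cloud("top",d); Z=C[...,2]
    m=(np.hypot(C[...,0]-c0[0],C[...,1]-c0[1])<.105)&(Z>.024)&(Z<.044)
    n,l,st,_=cv2.connectedComponentsWithStats(m.astype(np.uint8),connectivity=8); k=1+np.argmax(st[1:,4])
    P=C[l==k][:,:2]; rc=cv2.minAreaRect((P*1000).astype(np.float32)); box=cv2.boxPoints(rc)/1000
    c=np.array(rc[0])/1000; e=box[1]-box[0]; f=box[2]-box[1]; yl=e if np.hypot(*e)>np.hypot(*f) else f; yl=yl/np.hypot(*yl)
    if yl@(np.array(content)-c)<0: yl=-yl
    return c,np.round(rc[1],1),np.degrees(np.arctan2(yl[1],yl[0]))-90, np.median(Z[l==k])
E
python3 - <<'E'
from b import *
tz=lambda u,v:(160+u*290/800,130+v*130/359)
print("bbin",binpose((.58,.37),cast("top",tz(134,130),.019)[:2]))
print("pbin",binpose((.438,.005),cast("top",tz(483,250),.017)[:2]))
im,d,T=load("pads"); C=cloud("wrist",cv2.medianBlur(d,3),T); Z=C[...,2]
for uv in ((327,146),(312,243)):
    c0=cast("wrist",uv,.008,T); m=(np.hypot(C[...,0]-c0[0],C[...,1]-c0[1])<.035)&(Z>.0025)&(Z<.016)
    n,l,st,_=cv2.connectedComponentsWithStats(m.astype(np.uint8)); k=1+np.argmax(st[1:,4]); P=C[l==k]
    rc=cv2.minAreaRect((P[:,:2]*1000).astype(np.float32)); 
    hi=P[P[:,2]>.008]; rc2=cv2.minAreaRect((hi[:,:2]*1000).astype(np.float32)); print(c0.round(4),rc,rc2,P[:,:2].mean(0),np.percentile(P[:,2],95))
E
```

```text
bbin (array([0.58510168, 0.37425024]), array([133.1, 114. ]), np.float32(-192.48074), np.float64(0.033254349750598544))
pbin (array([0.43684363, 0.00921095]), array([134.3, 116.4]), np.float32(-183.52036), np.float64(0.03273276684460178))
[ 0.5603 -0.1421  0.008 ] ((559.7173461914062, -142.8776397705078), (27.865671157836914, 43.89479446411133), 41.00436782836914) ((559.7001342773438, -142.8425750732422), (24.300107955932617, 37.19477844238281), 40.880462646484375) [ 0.55947662 -0.14206158] 0.01039756199716158
[ 0.5454 -0.2397  0.008 ] ((543.2559204101562, -241.8804473876953), (43.9046630859375, 27.785364151000977), 19.325119018554688) ((543.138427734375, -242.12266540527344), (37.35653305053711, 24.108749389648438), 19.008541107177734) [ 0.54362852 -0.23988395] 0.010321164104602808
```

```bash
python3 - <<'E'
from b import *
a=np.load("top0.npz"); C=cloud("top",cv2.medianBlur(a["d"],3)); Z=C[...,2]; m=(abs(C[...,0]-.59)<.15)&(abs(C[...,1]-.42)<.15)&(Z<.5)&(Z>.045)
P=C[m]; print("tall near bin", len(P), [ (np.round(p,2)).tolist() for p in P[::max(1,len(P)//12)]])
q=quat(0); c=[.5813,-.038]
command_gripper(.062,40)
r.reach([*c,.10],q); r.move_straight([*c,.0255],speed=.12,max_force=10)
command_gripper(.030,40); s=r.read_state(); print(s["grip_width"],s["eef_pos"],s["contact_force"])
r.move_straight([*c,.20],speed=.25); s=r.read_state(); print(s["grip_width"],s["time_s"])
im,d=optics.get_image("side"); cv2.imwrite("pics/side2.png",im[:,:,::-1])
E
```

```text
tall near bin 1224 [[0.74, 0.57, 0.14], [0.73, 0.53, 0.11], [0.73, 0.53, 0.07], [0.71, 0.54, 0.13], [0.7, 0.55, 0.1], [0.5, 0.3, 0.1], [0.49, 0.3, 0.12], [0.48, 0.33, 0.12], [0.47, 0.31, 0.13], [0.46, 0.34, 0.13], [0.45, 0.28, 0.12], [0.45, 0.34, 0.13]]
0.039585400919723755 [ 0.58211404 -0.03818922  0.0267799 ] [-1.66253842 -0.62344736  6.01539226]
0.03953204764632648 27.525
```

View pics/side2.png

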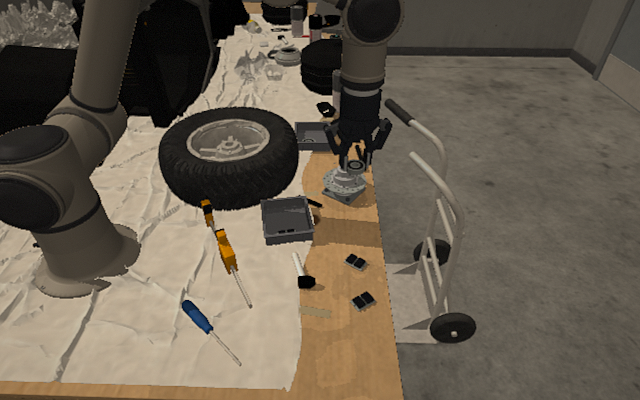

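The bearing is held and the bin is clear of tall things. Now place it.

```bash
python3 - <<'E'
from b import *
q=quat(D(-12.5)); p=[.5911,.4016]
r.reach([*p,.20],q); snap("bb0")
r.move_straight([*p,.055],speed=.2,max_force=12)
print(r.move_straight([*p,.031],speed=.05,max_force=6)); s=r.read_state(); print(s["eef_pos"],s["contact_force"])
command_gripper(.052); r.move_straight([*p,.20],speed=.25); snap("bb1"); print(r.read_state()["time_s"])
E
```

```text
True
[0.59104943 0.40159302 0.03322627] [0.93196533 1.42810702 2.13122702]
31.7083
```

View pics/bb0.png

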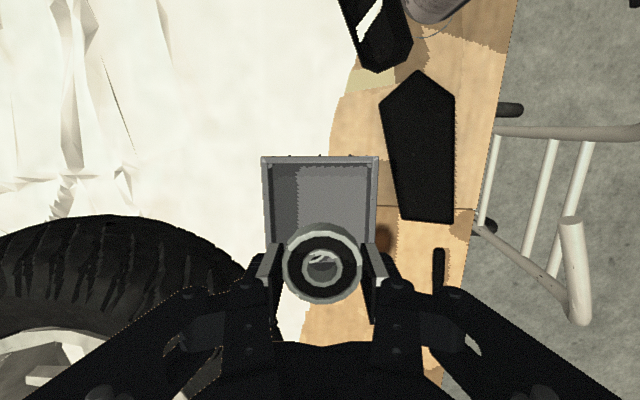

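View pics/bb1.png

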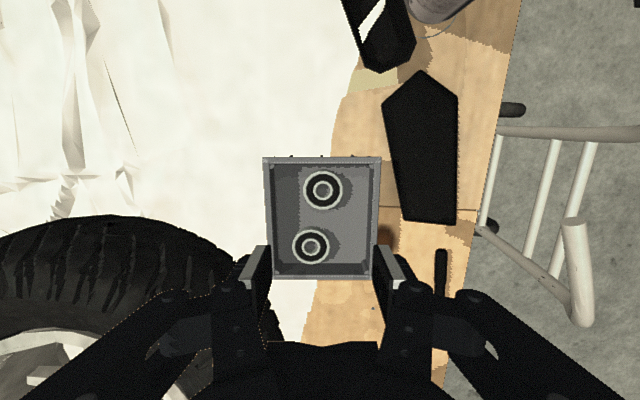

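Bearing bin: loose bearing flat at (322,189), fixed one at (310,245). Before the pads I'll check tyre clearance at the pad bin.

```bash
python3 - <<'E'
from b import *
a=np.load("top0.npz"); C=cloud("top",cv2.medianBlur(a["d"],3)); Z=C[...,2]; m=(C[...,0]>.3)&(C[...,0]<.56)&(C[...,1]>.0)&(C[...,1]<.2)&(Z>.05)&(Z<.3)
P=C[m][:,:2]
for p in ((.4373,.0172),(.4394,.0511),(.438,.035)):
    dd=P-np.array(p); i=np.argsort(np.hypot(*dd.T))[:2]; k=(abs(dd[:,0])<.06)&(abs(dd[:,1])<.055); print(p,dd[i].round(3),k.sum())
E
```

```text
(0.4373, 0.0172) [[-0.033  0.067]
 [-0.027  0.069]] 0
(0.4394, 0.0511) [[-0.018  0.041]
 [-0.024  0.038]] 168
(0.438, 0.035) [[-0.028  0.052]
 [-0.022  0.055]] 51
```

Tyre is too close (about 40 mm) at y=-42, so I'll use y=-20 and y=+11 instead. First a wrist look to sharpen the bin pose.

```bash
cat >> b.py <<'E'
def wbin(tag,c0,content=None):
    im,d,T=load(tag); C=cloud("wrist",cv2.medianBlur(d,3),T); Z=C[...,2]
    m=(np.hypot(C[...,0]-c0[0],C[...,1]-c0[1])<.1)&(Z>.029)&(Z<.039)
    n,l,st,_=cv2.connectedComponentsWithStats(m.astype(np.uint8),connectivity=8); k=1+np.argmax(st[1:,4])
    rc=cv2.minAreaRect((C[l==k][:,:2]*1000).astype(np.float32)); print("rim",rc)
    m=(np.hypot(C[...,0]-c0[0],C[...,1]-c0[1])<.065)&(Z>.0145)&(Z<.0215)
    m=cv2.morphologyEx(m.astype(np.uint8),cv2.MORPH_OPEN,np.ones((3,3)))
    n,l,st,_=cv2.connectedComponentsWithStats(m)
    for k in range(1,n):
        if st[k,4]>80: print("top patch",st[k,4],cv2.minAreaRect((C[l==k][:,:2]*1000).astype(np.float32)),np.median(Z[l==k]).round(4))
E
python3 - <<'E'
from b import *
r.move_straight([.5911,.4016,.26],speed=.3)
r.reach([.455,.005,.20],quat(D(-3.5))); snap("pb0"); print(r.read_state()["time_s"])
wbin("pb0",(.437,.009))
E
```

```text
33.6667
rim ((436.0678405761719, 7.575958251953125), (131.62583923339844, 114.40264129638672), 86.2790756225586)
top patch 337 ((419.2807312011719, -34.77084732055664), (24.265729904174805, 17.204784393310547), 89.74371337890625) 0.0169
top patch 339 ((439.52569580078125, -34.88137435913086), (24.022005081176758, 17.211559295654297), 88.81771850585938) 0.0168
```

View pics/pb0.png

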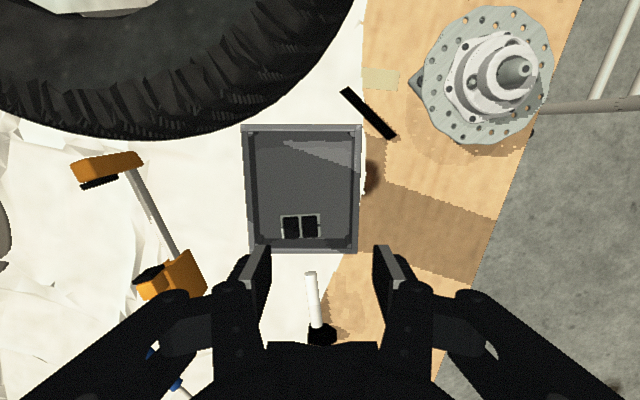

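```bash
cat > pad.py <<'E'
from b import *
def padmove(c,psi,p,name):
    q=quat(D(psi)); qp=quat(D(-3.7)); command_gripper(.058,50)
    r.reach([*c,.12],q); r.move_straight([*c,.0235],speed=.1,max_force=8); r.hold(.15); s=r.read_state(); print(s["eef_pos"],s["contact_force"])
    command_gripper(.035,50); s=r.read_state(); print("grip",s["grip_width"],s["eef_pos"],s["contact_force"])
    r.move_straight([*c,.20],speed=.2); s=r.read_state(); print("grip",s["grip_width"]); snap(name+"h")
    if s["grip_width"]<.038: print("LOST?"); return
    r.reach([*p,.16],qp)
    r.move_straight([*p,.050],speed=.2,max_force=12)
    print(r.move_straight([*p,.0285],speed=.05,max_force=5)); s=r.read_state(); print(s["eef_pos"],s["contact_force"])
    command_gripper(.054); r.move_straight([*p,.10],speed=.2)
    r.move_straight([p[0]+.01,p[1],.2],speed=.25); snap(name+"p"); print(r.read_state()["time_s"])
    wbin(name+"p",(.436,.0076))
E
python3 - <<'E'
from pad import *
r.move_straight([.455,.005,.24],speed=.3)
padmove([.5598,-.1428],-49,[.4374,.0276],"p1")
E
```

```text
[ 0.56017877 -0.14297307  0.02419585] [-0.93710463  0.87193396 -0.03773285]
grip 0.041442621157903224 [ 0.56007322 -0.14289849  0.02437257] [-1.54295391  0.74509287  4.78881179]
grip 0.04163765851519717
True
[0.43792598 0.02754442 0.0313452 ] [-0.17693597 -0.01858001  8.89826785]
41.0583
rim ((435.84808349609375, 7.661998748779297), (132.6898193359375, 115.00823974609375), 86.13604736328125)
top patch 364 ((427.6102600097656, 28.716766357421875), (23.7474422454834, 15.878877639770508), 85.78419494628906) 0.0169
top patch 378 ((447.9955139160156, 27.302654266357422), (23.665987014770508, 16.81256866455078), 86.10326385498047) 0.0169
top patch 313 ((439.4808044433594, -34.6199836730957), (16.988445281982422, 24.25727081298828), 0.5809375047683716) 0.0168
top patch 312 ((419.12744140625, -34.46324920654297), (24.42823028564453, 16.629091262817383), 85.6510238647461) 0.0168
```

View pics/p1p.png

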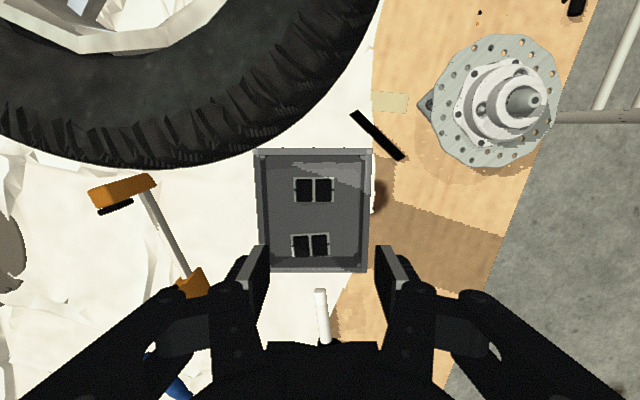

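View pics/p1h.png

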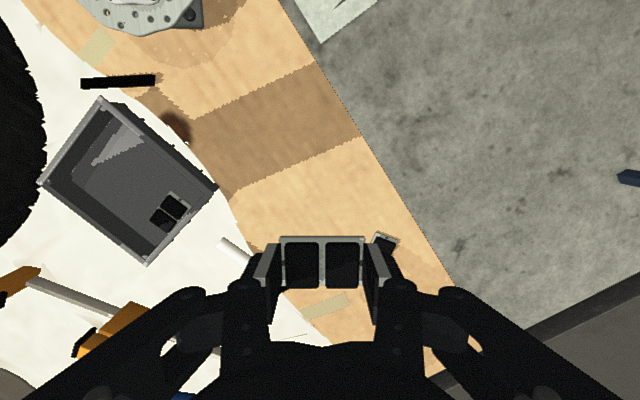

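The first pad lies flat at (314,190), with a 34.6 mm gap to the fixed pad at (310,245). Now the second, centred in that gap.

```bash
python3 - <<'E'
from pad import *
r.move_straight([.447,.0276,.24],speed=.3)
padmove([.5435,-.2420],19,[.4354,-.0033],"p2")
E
```

```text
[ 0.5438387  -0.24222341  0.02420373] [-0.50844537  0.09232622  0.39005878]
grip 0.041723137012375996 [ 0.54376881 -0.24216169  0.02440618] [-1.08226553  0.61538413  5.81679727]
grip 0.041231089033261246
True
[ 0.43594731 -0.00339967  0.0312112 ] [-1.93892963  0.43338111  7.1593699 ]
48.9167
rim ((435.7021484375, 6.811546325683594), (132.15533447265625, 115.08731842041016), 86.24669647216797)
top patch 403 ((427.6866455078125, 28.45595932006836), (23.371150970458984, 16.448060989379883), 85.76805114746094) 0.0168
top patch 404 ((448.08917236328125, 27.102983474731445), (23.449552536010742, 16.42561149597168), 86.06002044677734) 0.0169
top patch 361 ((425.7044982910156, -2.1370277404785156), (23.36885643005371, 15.81580924987793), 85.78866577148438) 0.0169
top patch 372 ((446.0514221191406, -3.5378828048706055), (23.40692138671875, 16.777080535888672), 86.11785888671875) 0.0169
top patch 338 ((419.25, -34.5809440612793), (23.967514038085938, 17.199922561645508), 86.33525085449219) 0.0169
top patch 341 ((439.7203063964844, -34.69050216674805), (23.772626876831055, 17.24486541748047), 86.50944519042969) 0.0168
```

View pics/p2p.png

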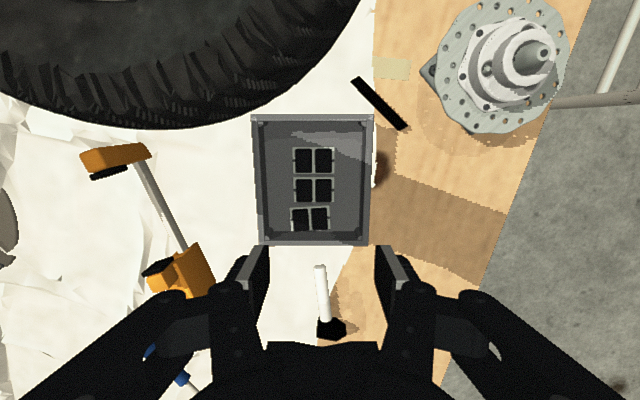

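Three pads lie flat side by side at (314,160), (314,190), (310,219), all with tops at 16.9 mm. I'll retreat, take a final overview and hand in.

```bash
python3 - <<'E'
from b import *
r.move_straight([.445,-.003,.28],speed=.3)
r.reach([.606,.101,.22],quat(0)); snap("last"); ring("last",(.606,.102),.076,.03)
im,d,T=load("last"); C=cloud("wrist",cv2.medianBlur(d,3),T); rr=np.hypot(C[...,0]-.6058,C[...,1]-.102); Z=C[...,2]; m=(rr>.042)&(rr<.055)&(abs(Z-.04)<.015); print("rotor",np.percentile(Z[m],[5,50,95]))
r.reach([.45,-.1,.3],quat(0)); im,d=optics.get_image("top"); cv2.imwrite("pics/toplast.png",cv2.resize(im[130:260,160:450,::-1],(800,359),interpolation=cv2.INTER_CUBIC))
im,d=optics.get_image("side"); cv2.imwrite("pics/sidelast.png",im[:,:,::-1])
E
```

```text
z 0.07596187727215614
out [array([0.6055, 0.103 ]), np.float64(0.008), np.int64(36), np.int64(36)]
out [array([0.6053, 0.1019]), np.float64(0.0193), np.int64(118), np.int64(118)]
in [array([0.6052, 0.1024]), np.float64(0.0118), np.int64(73), np.int64(73)]
rotor [0.03942399 0.04015798 0.04068711]
```

View pics/toplast.png

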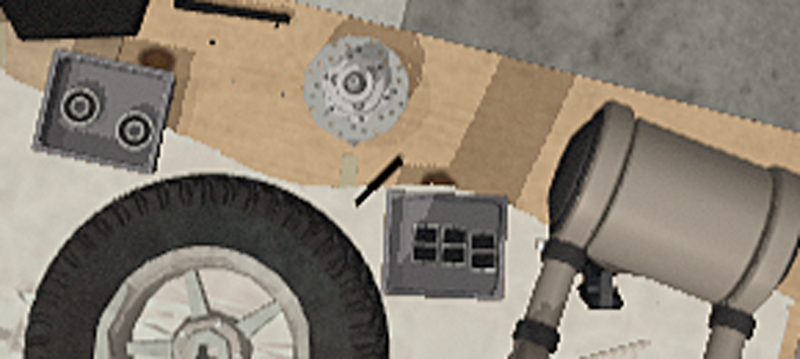

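View pics/sidelast.png

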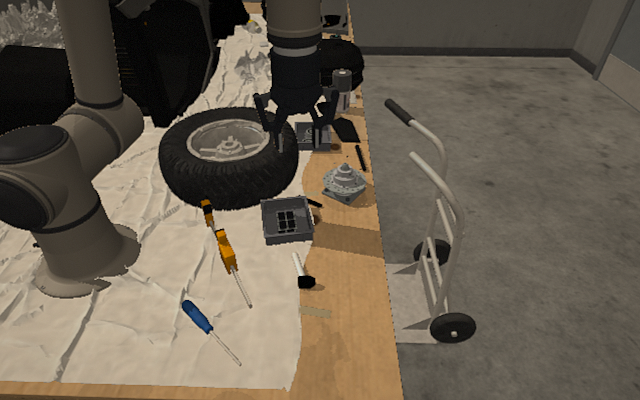

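Top view: both bearings at (80,107) and (134,130), three pads near (455,242), and disc with collar at (355,83). The arm is clear of everything.

```bash
python3 - <<'E'
from h import *
print(r.read_state()["time_s"]); r.finish_job()
E
```

```text
51.3417
the job is handed in; nothing more can be done
```

The job is done and handed in at 51.3 s of the 125 s allowed, in the order asked: disc, collar, bearing, pads. Everything is released and the arm is clear.

- **Disc:** it sits home on the hub with the studs in its holes. The rotor top reads 40.2 mm (40 expected) and is level all round.
- **Collar:** it lies flat on the disc's boss around the axle, with its top at 76.0 mm (76 expected) and its bore about 0.6 mm or less off the axle.
- **Bearing:** it lies beside the fixed bearing in the bearing bin. I judged it flat from the pictures and did not measure its height there.
- **Pads:** both lie flat in the pad bin next to the fixed pad, with all three tops at 16.9 mm (17 expected). I placed them at about y = -20 and +11 mm instead of -42 and -8, because the tyre left the gripper too little room at -42.

No check failed. The only disagreements were of 1–2 mm: two looks at the bearing's position, and the top and wrist cameras on the pad bin's centre. None affected the result.

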